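# Close up a digestion vessel: nest liner and cup, hold the head over its bolt holes

## Robot

A 6-joint arm with a two-finger parallel gripper is mounted at the origin on the work surface. World frame = base frame: x ahead of the robot, y to its left, z up, the work surface at z = 0. Lengths are in mm, angles in rad, forces in N, time in s.
With the tool pointing down it reaches from about 400 to 925 mm from the base axis. Payload 12.5 kg.
Tool frame: the origin (TCP) lies on the centre line of the jaws, within the pads' length; the fingertips stand 19 mm ahead of it and the grasp point (between the pads) is the TCP; z points along the fingers, y is the line along which they close (so a half turn about z gives the same grasp; the last joint's range is limited). The gripper opens to 95 mm and grips with 3 to 60 N. Pads are 20 mm wide; open, the fingers measure 119 mm over their backs; the gripper's body (75 mm by 180 mm) begins 59 mm behind the grasp point.
Start: joints at [1.144, 0.491, 1.559, -0, 1.092, -0.106], TCP at [197.061, 593.137, 233.661] pointing down, gripper open.
Joint ranges: [-3.1, 3.1], [-0.84, 2.19], [0.05, 2.79], [-1.13, 4.28], [0.06, 2.93], [-2.69, 2.69]. Speed limits (rad/s): [2.22, 2.22, 2.79, 3.14, 3.14, 3.14].

## Interface

Orientations are given as [roll, pitch, yaw] about the fixed x, y, z axes, in that order (R = Rz(yaw) Ry(pitch) Rx(roll)).
In Python, from cell import state, read_camera, job_done gives the robot as it stands.
- The arm moves only by the tool arm_command, never from a script. Its argument "deltas" is a list of rows, each an object of numbers: "dx", "dy", "dz": the shift along the world's x, y, z in m; "yaw": the turn about the world's z in degrees. In form: [{"dx": .., "dy": .., "dz": .., "yaw": ..}, ...]. A call has 1 to 20 rows; each row shifts and turns the commanded pose from where the row before left it; what a row does not reach is not made up. A row lasts 1/10 s, in which the tool goes at most 50 mm and 8.59 degrees, less where a joint would pass 70% of its speed; a pose out of reach is approached as far as the arm can. A call with a gripper value outside its range is refused whole. "gripper" is the finger opening in m, from 0 to 0.0951, set as the call begins (left out, the last holds). The fingers move at their own pace and stop on an object; the grip force is fixed at half the most. Time passes only in rows, so rows that do not move let the fingers close. It gives the time, the measured TCP pose, the force, the opening and the grip force at its end, in the units of the state.
- state(): the state, without advancing time (a new reading comes with each control period).
- read_camera(name): name is "side" or "top" or "wrist"; returns a dict with "color" (480x640x3 uint8, red, green, blue), "range_z" (480x640 float32, mm along the optical axis (not along the pixel's ray), 0 where there is no reading), "fx", "fy", "cx", "cy" (pixels), "extrinsics" (4x4, takes a point from camera to world coordinates). Camera axes: x right, y up, looking along -z (the intrinsics and any distortion apply to the point x, -y, -z); pixel columns grow to the right and rows downward; lengths in mm; the calibration is good to about 2 mm. A picture is of the moment at which its call begins.
- job_done(): hands the job in; it is judged then, once.
The state is a dict: "t": time; "joints": joint angles; "qvel": joint speeds; "tau": joint torques, N m; "eef_pos": TCP position; "tcp_rot": TCP orientation; "ft_force": force on the tool from outside, world axes, zero at the start; "moment": the same for the moment, N m; "opening": opening from 0.0 (shut) to 1.0 (fully open); "grip_force": force on a finger pad.
Only numpy, scipy, OpenCV 4.12 (cv2) and the standard library are available. Lean on these libraries where they do the work, as an engineer would, in place of code of your own. Each camera call takes 0.05 s, during which the arm holds its last target. There are 200 camera calls.

## Task

Load the digestion vessel: set the white PTFE liner down into the steel vessel until its collar rests on the flange, and stand the porcelain cup on the floor of the liner. Then pick up the metal head by its handle and finish while holding it, level and still, about one centimetre above the vessel's flange with its four corner bolt holes lined up over the four threaded holes (any quarter turn will do), so that I can start the bolts by hand: keep it in the gripper, do not set it down or let go. Drop nothing, do not let the head bump the vessel, liner or cup, and leave the bottle, spanner and bolt tray where they are.

Things in the scene. Friction and masses are not known exactly. Their poses are not given: they have to be found in the camera images.
- vessel: steel digestion vessel, fixed to the bench: round foot of 104 mm diameter, barrel of 74 mm, and on top a square flange 110 x 110 mm, 12 mm thick, whose flat top is 84 mm above the bench. A round bore of 50 mm diameter goes down 54 mm from the flange top. Origin on the bench, on the bore's axis; z up; x and y run along the flange's sides.
- vessel_mouth (a point): centre of the bore, level with the flange top (84 mm above the bench); axes as the vessel's
- thread0 (a point): mouth of threaded hole 0 (10 mm diameter), level with the flange top, at (+42, +42) mm in the vessel's x, y
- thread1 (a point): mouth of threaded hole 1 (10 mm diameter), level with the flange top, at (-42, +42) mm in the vessel's x, y
- thread2 (a point): mouth of threaded hole 2 (10 mm diameter), level with the flange top, at (-42, -42) mm in the vessel's x, y
- thread3 (a point): mouth of threaded hole 3 (10 mm diameter), level with the flange top, at (+42, -42) mm in the vessel's x, y
- liner: thick-walled white PTFE liner cup, open at the top, standing upright on the bench; origin at the centre of its underside, z up its axis. Grasp it across the collar: see liner_mid
- liner_mid (a point): centre of the liner, half-way up. It is 64 mm tall: the lower 48 mm a spigot of 45 mm diameter (36 mm at the chamfered foot), the top 16 mm a collar of 58 mm diameter. Bore 35 mm diameter, 56 mm deep (floor 8 mm thick). Seated, the collar's underside rests on the vessel's flange top and the collar stands 16 mm proud of it. Mass about 0.14 kg.
- cup: tall white porcelain sample cup, open at the top, standing upright on the bench, narrower than the liner; origin at the centre of its underside, z up its axis. Grasp it across its rim: see cup_mid
- cup_mid (a point): centre of the cup, half-way up (37 mm above its underside). The cup is 74 mm tall, 30 mm in outer diameter (22 mm at the chamfered foot), wall 3 mm, mass about 0.06 kg. Standing on the liner's floor, its rim is 18 mm above the liner's rim.
- head: the vessel's metal cover, right way up, 0.3 to 0.5 kg: square plate 110 x 110 x 10 mm with a 14 mm hole in each corner, a hollow dome on it (84 mm diameter, top 44 mm above the underside), and a black bridge handle. Underneath, a recess of 76 mm diameter, 38 mm deep, goes over the liner's collar and the cup. Origin at the centre of the plate's underside; z up; x, y along the plate's sides, x along the handle.
- head_grip (a point): middle of the handle's bar, 72 mm above the head's underside; the bar is 76 mm long along the head's x, 14 mm wide along its y, 12 mm high; 22 mm of free space between it and the dome, posts 29 mm either side of the middle. Axes as the head's.
- bolt_hole0 (a point): lower mouth of bolt hole 0 (14 mm diameter), level with the head's underside, at (+42, +42) mm in the head's x, y
- bolt_hole1 (a point): lower mouth of bolt hole 1 (14 mm diameter), level with the head's underside, at (-42, +42) mm in the head's x, y
- bolt_hole2 (a point): lower mouth of bolt hole 2 (14 mm diameter), level with the head's underside, at (-42, -42) mm in the head's x, y
- bolt_hole3 (a point): lower mouth of bolt hole 3 (14 mm diameter), level with the head's underside, at (+42, -42) mm in the head's x, y
- reagent: bystander: amber reagent bottle, 64 mm diameter, 150 mm tall, standing; origin at its underside
- spanner: bystander: steel spanner, 170 mm long, lying flat; origin at its middle, x along it
- bolt_tray: bystander: shallow white tray 120 x 80 x 22 mm with the four bolts in it; origin at the centre of its underside
Mind the look-alikes: they are no part of the job. Leave any yellow look-alike of the head alone.

How it is judged (in metres and radians):
On the way:
1. the liner sits in the vessel with its collar on the flange and the cup stands in the liner, both let go (z of liner_mid in the frame of vessel between 0.064 and 0.072 m and horizontal distance between liner_mid and vessel_mouth below 0.006 m and angle between liner_mid's own z axis and vertical below 0.1 rad and z of cup_mid in the frame of liner_mid between 0.009 and 0.017 m and horizontal distance between cup_mid and liner_mid below 0.007 m and angle between cup_mid's own z axis and vertical below 0.2 rad and contact force between the fingers and liner below 0.3 N and contact force between the fingers and cup below 0.3 N), for 0.2 s.
At the end, for the whole second after the job is handed in: Liner seated (height 4 mm, axis 6 mm), cup on its floor (4 mm, 7 mm), both let go; head in the gripper alone, still, level within 0.08 rad, underside 4 to 18 mm above the flange, each bolt hole within 4 mm (horizontally) of a threaded hole, touching neither vessel, liner nor cup (all of step 1 and ((horizontal distance between bolt_hole0 and thread0 below 0.004 m and horizontal distance between bolt_hole1 and thread1 below 0.004 m and horizontal distance between bolt_hole2 and thread2 below 0.004 m and horizontal distance between bolt_hole3 and thread3 below 0.004 m) or (horizontal distance between bolt_hole0 and thread1 below 0.004 m and horizontal distance between bolt_hole1 and thread2 below 0.004 m and horizontal distance between bolt_hole2 and thread3 below 0.004 m and horizontal distance between bolt_hole3 and thread0 below 0.004 m) or (horizontal distance between bolt_hole0 and thread2 below 0.004 m and horizontal distance between bolt_hole1 and thread3 below 0.004 m and horizontal distance between bolt_hole2 and thread0 below 0.004 m and horizontal distance between bolt_hole3 and thread1 below 0.004 m) or (horizontal distance between bolt_hole0 and thread3 below 0.004 m and horizontal distance between bolt_hole1 and thread0 below 0.004 m and horizontal distance between bolt_hole2 and thread1 below 0.004 m and horizontal distance between bolt_hole3 and thread2 below 0.004 m)) and z of head in the frame of vessel_mouth between 0.004 and 0.018 m and angle between head's own z axis and vertical below 0.08 rad and linear speed of head below 0.02 m/s and contact force between the fingers and head above 2 N and contact force between head and vessel below 0.1 N and contact force between head and liner below 0.1 N and contact force between head and cup below 0.1 N); the arm keeps its last pose, push and grip.
It fails at once if the liner, the cup or the head is dropped (in free fall at more than 0.6 m/s, a fall of about 2 cm) ((linear speed of liner above 0.6 m/s and contact force between liner and anything else below 0.01 N) or (linear speed of cup above 0.6 m/s and contact force between cup and anything else below 0.01 N) or (linear speed of head above 0.6 m/s and contact force between head and anything else below 0.01 N)).
It fails at once if the head bumps the vessel, the liner or the cup (more than 2 N) (contact force between head and vessel above 2 N or contact force between head and liner above 2 N or contact force between head and cup above 2 N).
It fails at once if the bottle, the spanner or the bolt tray is moved more than 3 cm (distance of any of reagent, spanner, bolt_tray from where it was at the start of the episode above 0.03 m).
It also fails if it takes over 72 s, if anything falls off the work surface, if the arm or the gripper's body presses on something with over 40 N, if the wrist force passes 120 N, or if a joint passes its speed limit or range.

## Working session

There is one attempt and no reset: what is moved stays moved. The work goes in short steps, Python scripts to look and compute and a tool call to move; the robot and the scene stay as the last step left them, time stands still between calls to the robot, and variables do not carry over. Pictures are saved under pics/ and viewed, at most 10 in all, crops included, and the job is handed in when it is done.

Besides the shell and the picture viewer there is one more tool, called after "Request:" as name(argument=value, ...), one argument or row to a line, values as JSON. arm_command: Moves the arm, as the interface text tells. Its arguments: {"type":"object","properties":{"deltas":{"type":"array"},"gripper":{"type":"number"}},"required":["deltas"]}

```bash
mkdir -p pics; ls
cat > h.py <<'E'
import numpy as np, cv2
from cell import state, read_camera, job_done
def cloud(c):
    z=c["range_z"].astype(float); v,u=np.mgrid[:480,:640]
    P=np.stack([(u-c["cx"])/c["fx"]*z,-(v-c["cy"])/c["fy"]*z,-z,np.ones_like(z)],-1)@np.array(c["extrinsics"]).T
    P=P[...,:3]; P[z==0]=np.nan
    return P
def save(c,n): cv2.imwrite("pics/"+n+".png",c["color"][...,::-1])
E
python3 - <<'E'
from h import *
for n in ["top","side"]:
    c=read_camera(n); save(c,n+"0"); np.savez(n+"0.npz",**{k:np.array(v) for k,v in c.items()})
    print(n,{k:c[k] for k in c if k not in("color","range_z")})
print(state())
E
```

```text
pics
top {'fx': 505.6335906463226, 'fy': 505.6335906463226, 'cx': 323.513376111771, 'cy': 239.92262652562817, 'extrinsics': array([[-5.58852915e-02,  9.73078545e-01, -2.23595570e-01,
         2.47286346e+02],
       [-9.98428630e-01, -5.35377983e-02,  1.65521710e-02,
         7.15078891e+01],
       [ 4.13574799e-03,  2.24169241e-01,  9.74541455e-01,
         1.32865132e+03],
       [ 0.00000000e+00,  0.00000000e+00,  0.00000000e+00,
         1.00000000e+00]])}
side {'fx': 443.0302994126472, 'fy': 443.0302994126472, 'cx': 320.3580082397572, 'cy': 240.66409174921446, 'extrinsics': array([[ 8.87281807e-01,  2.94396470e-01, -3.55051706e-01,
         1.03170102e+02],
       [-4.61222450e-01,  5.62661026e-01, -6.86065902e-01,
        -7.37920463e+02],
       [-2.20162267e-03,  7.72491610e-01,  6.35021153e-01,
         8.14620266e+02],
       [ 0.00000000e+00,  0.00000000e+00,  0.00000000e+00,
         1.00000000e+00]])}
{'t': 0.1, 'joints': array([ 1.14440914e+00,  4.91516196e-01,  1.55939760e+00,  4.80323496e-06,
        1.09167449e+00, -1.05620740e-01]), 'qvel': array([ 5.85272760e-05, -1.20634593e-03, -2.00467653e-03,  3.38203417e-04,
        3.63291049e-04, -1.54733311e-03]), 'tau': array([ 1.92389758e-03, -6.13630342e+01, -2.58608669e+01,  6.93726051e-02,
        4.70219110e-02, -6.71134239e-05]), 'eef_pos': array([196.96811148, 592.94781391, 233.10652848]), 'tcp_rot': array([-3.14060302e+00, -1.09199968e-04,  2.82082394e+00]), 'ft_force': array([0.10899363, 0.75286318, 0.61117619]), 'moment': array([0.011696  , 0.02435436, 0.01221542]), 'grip_force': 0.0, 'opening': 0.9985857915493831}
```

View pics/top0.png

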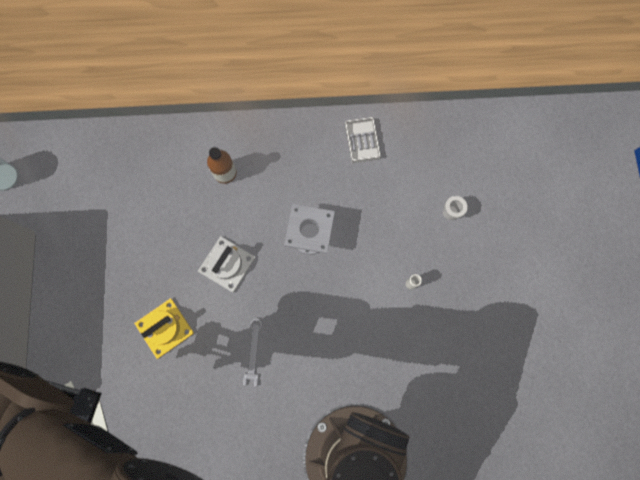

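View pics/side0.png

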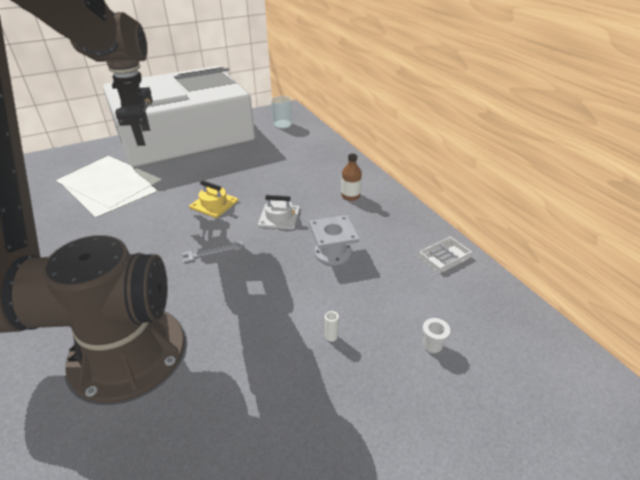

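The top view shows the vessel bore at about (310,228), the steel head at (227,263) and the yellow look-alike at (163,327). The liner is at (456,208), the cup at (415,281), the tray at (364,140), the bottle at (220,165) and the spanner at (252,350). The side view agrees.

Run:
```python
from h import *
c=dict(np.load("top0.npz")); P=cloud(c)
def reg(n,u0,v0,r,zlo,zhi):
    Q=P[v0-r:v0+r,u0-r:u0+r].reshape(-1,3); Q=Q[(Q[:,2]>zlo)&(Q[:,2]<zhi)]
    m=(Q.min(0)+Q.max(0))/2; print(n,len(Q),m.round(1),np.median(Q,0).round(1),cv2.minAreaRect(Q[:,:2].astype(np.float32)))
print("bench",np.nanmedian(P[300:340,560:600,2]))
reg("liner",456,208,20,50,80); reg("cup",415,281,16,60,90); reg("flange",310,229,40,76,95)
reg("plate",227,263,40,4,18); reg("bar",227,263,36,66,95); reg("dome",227,263,36,36,52)
# full-model corners
for n,p in dict(fl=[(291,205),(334,211),(327,252),(285,245)],hd=[(224,237),(256,262),(232,291),(198,265)]).items():
    print(n,[P[v,u].round(0) for u,v in p])
```

```text
bench -0.7056898653981989
liner 293 [ 610.  -299.1   60.3] [ 609.8 -299.8   62.8] ((609.5298461914062, -299.075927734375), (55.87388229370117, 55.83699417114258), 79.2027587890625)
cup 59 [ 421.6 -173.3   69.7] [ 420.2 -172.3   71.7] ((421.1340026855469, -172.8624725341797), (26.26973533630371, 29.328285217285156), 41.13199996948242)
flange 1567 [567.   84.8  84.6] [565.8  85.2  84. ] ((567.6025390625, 85.24239349365234), (110.66136932373047, 111.2431869506836), 76.98893737792969)
plate 1153 [505.7 308.4  11. ] [488.5 300.8   8.4] ((504.74981689453125, 311.6961975097656), (214.51336669921875, 212.92401123046875), 87.68050384521484)
bar 188 [500.5 310.3  76.3] [499.3 310.   77.7] ((500.6934814453125, 309.91033935546875), (15.192916870117188, 75.9737319946289), 56.22938919067383)
dome 624 [500.1 310.2  43.9] [498.2 306.7  44.3] ((500.27349853515625, 309.9154052734375), (82.53502655029297, 81.23785400390625), 43.02188491821289)
fl [array([654., 132.,   2.]), array([608.,  19.,  81.]), array([519.,  41.,  -1.]), array([526., 148.,  80.])]
hd [array([575., 317.,  -1.]), array([502., 232.,  -1.]), array([426., 295.,  12.]), array([502., 386.,   0.])]
```

Request:
arm_command(
  deltas=[
    {"dx": 0.0185,"dy": -0.0254,"dz": 0.003},
    {"dx": 0.0185,"dy": -0.0254,"dz": 0.003},
    {"dx": 0.0185,"dy": -0.0254,"dz": 0.003},
    {"dx": 0.0185,"dy": -0.0254,"dz": 0.003},
    {"dx": 0.0185,"dy": -0.0254,"dz": 0.003},
    {"dx": 0.0185,"dy": -0.0254,"dz": 0.003},
    {"dx": 0.0185,"dy": -0.0254,"dz": 0.003},
    {"dx": 0.0185,"dy": -0.0254,"dz": 0.003},
    {"dx": 0.0185,"dy": -0.0254,"dz": 0.003},
    {"dx": 0.0185,"dy": -0.0254,"dz": 0.003},
    {"dx": 0.0185,"dy": -0.0254,"dz": 0.003},
    {"dx": 0.0185,"dy": -0.0254,"dz": 0.003},
    {"dx": 0.0185,"dy": -0.0254,"dz": 0.003},
    {"dx": 0.0185,"dy": -0.0254,"dz": 0.003},
    {"dx": 0.0185,"dy": -0.0254,"dz": 0.003},
    {"dx": 0.0185,"dy": -0.0254,"dz": 0.003},
    {"dx": 0.0185,"dy": -0.0254,"dz": 0.003},
    {"dx": 0.0185,"dy": -0.0254,"dz": 0.003},
    {"dx": 0.0185,"dy": -0.0254,"dz": 0.003},
    {"dx": 0.0185,"dy": -0.0254,"dz": 0.003},
  ],
)

```text
$.deltas[0]: bad value
```

Run:
```python
from h import *
c=read_camera("wrist"); save(c,"w1"); np.savez("w1.npz",**{k:np.array(v) for k,v in c.items()})
P=cloud(c); s=state(); print(s["t"],s["eef_pos"],s["tcp_rot"]); print(c["extrinsics"].round(2))
m=(abs(P[...,2]-84)<5); Q=P[m]; print(len(Q),cv2.minAreaRect(Q[:,:2].astype(np.float32)),np.median(Q[:,2]))
```

```text
0.15 [196.99686108 592.98564006 233.19414307] [-3.14076594e+00 -1.10096511e-04  2.82077284e+00]
[[ 3.2000e-01 -9.2000e-01 -2.2000e-01  1.3362e+02]
 [ 9.5000e-01  3.1000e-01  7.0000e-02  6.1419e+02]
 [-0.0000e+00 -2.4000e-01  9.7000e-01  3.8325e+02]
 [ 0.0000e+00  0.0000e+00  0.0000e+00  1.0000e+00]]
2122 ((221.0875244140625, 811.549072265625), (22.395170211791992, 168.90255737304688), 82.00316619873047) 83.76447966713795
```

View pics/w1.png

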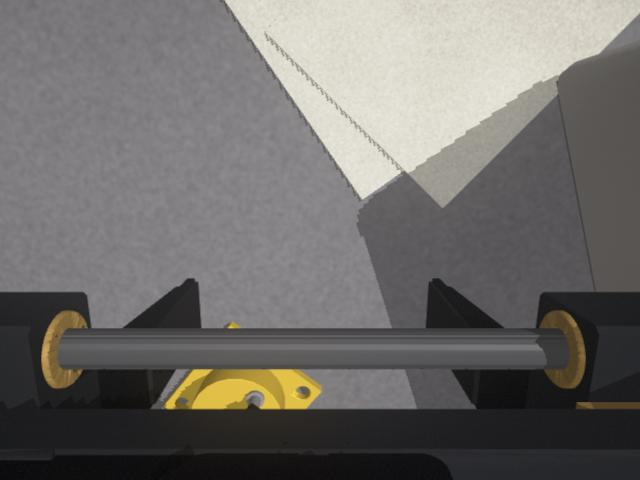

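The move was refused, probably because every row needs a yaw. The wrist view shows the fingers at about (165,350) and (460,350), and the yellow look-alike at (240,400).

Request:
arm_command(
  deltas=[
    {"dx": 0.0217,"dy": -0.0264,"dz": 0.003,"yaw": 0},
    {"dx": 0.0217,"dy": -0.0264,"dz": 0.003,"yaw": 0},
    {"dx": 0.0217,"dy": -0.0264,"dz": 0.003,"yaw": 0},
    {"dx": 0.0217,"dy": -0.0264,"dz": 0.003,"yaw": 0},
    {"dx": 0.0217,"dy": -0.0264,"dz": 0.003,"yaw": 0},
    {"dx": 0.0217,"dy": -0.0264,"dz": 0.003,"yaw": 0},
    {"dx": 0.0217,"dy": -0.0264,"dz": 0.003,"yaw": 0},
    {"dx": 0.0217,"dy": -0.0264,"dz": 0.003,"yaw": 0},
    {"dx": 0.0217,"dy": -0.0264,"dz": 0.003,"yaw": 0},
    {"dx": 0.0217,"dy": -0.0264,"dz": 0.003,"yaw": 0},
    {"dx": 0.0217,"dy": -0.0264,"dz": 0.003,"yaw": 0},
    {"dx": 0.0217,"dy": -0.0264,"dz": 0.003,"yaw": 0},
    {"dx": 0.0217,"dy": -0.0264,"dz": 0.003,"yaw": 0},
    {"dx": 0.0217,"dy": -0.0264,"dz": 0.003,"yaw": 0},
    {"dx": 0.0217,"dy": -0.0264,"dz": 0.003,"yaw": 0},
    {"dx": 0.0217,"dy": -0.0264,"dz": 0.003,"yaw": 0},
    {"dx": 0.0217,"dy": -0.0264,"dz": 0.003,"yaw": 0},
    {"dx": 0.0217,"dy": -0.0264,"dz": 0.003,"yaw": 0},
    {"dx": 0.0217,"dy": -0.0264,"dz": 0.003,"yaw": 0},
    {"dx": 0,"dy": 0,"dz": 0,"yaw": 0},
  ],
)

```text
t: 2.15
eef_pos: [611.2, 88.7, 290.2]
tcp_rot: [-3.141, 0.0, 2.818]
ft_force: [-0.0, 1.1, -0.8]
opening: 0.999
grip_force: 0.0
```

Run:
```python
from h import *
c=read_camera("wrist"); save(c,"w1"); np.savez("w1.npz",**{k:np.array(v) for k,v in c.items()})
P=cloud(c); s=state(); print(s["t"],s["eef_pos"],s["tcp_rot"])
m=(abs(P[...,2]-84)<5); m[300:]=0; Q=P[m]; print(len(Q),cv2.minAreaRect(Q[:,:2].astype(np.float32)),np.median(Q[:,2]))
```

```text
2.2 [609.9817185   90.11403318 290.07131393] [-3.14142278e+00 -6.34946273e-04  2.81834349e+00]
15636 ((620.11962890625, 175.79336547851562), (314.62786865234375, 237.9101104736328), 89.67850494384766) 82.94685844393018
```

View pics/w1.png

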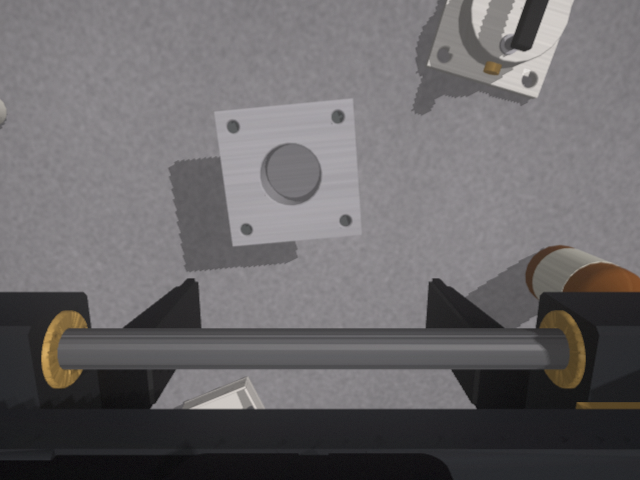

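The wrist view shows the vessel flange, with corners at (215,111), (353,99), (361,234) and (233,246), and its bore at (291,173). The head is at top right with its handle at about (527,20), and the bottle and tray are clear.

```bash
cat >> h.py <<'E'
def ray(c,uv,z):
    E=np.array(c["extrinsics"]); d=np.array([(uv[0]-c["cx"])/c["fx"],-(uv[1]-c["cy"])/c["fy"],-1])@E[:3,:3].T
    return E[:3,3]+d*(z-E[2,3])/d[2]
E
python3 - <<'E'
from h import *
c=dict(np.load("w1.npz")); P=cloud(c)
Q=P[90:255,200:375].reshape(-1,3); Q=Q[abs(Q[:,2]-84)<5]
print(cv2.minAreaRect(Q[:,:2].astype(np.float32)),np.median(Q[:,2]))
T=np.array([ray(c,p,84) for p in[(233,126),(338,116),(345,220),(246,229)]]);print(T.round(1),T.mean(0))
for a,b in [(0,1),(3,2),(0,3),(1,2)]:
    d=T[b]-T[a];print(np.degrees(np.arctan2(d[1],d[0])),np.hypot(*d[:2]))
E
```

```text
((566.1373901367188, 84.105712890625), (110.34700775146484, 110.27400207519531), 76.62570190429688) 82.94247950207412
[[515.1  54.   84. ]
 [534.4 135.4  84. ]
 [615.6 115.6  84. ]
 [596.5  34.4  84. ]] [565.41798696  84.8435224   84.        ]
76.66525410887976 83.70512853779512
76.71255843327174 83.41568356158005
-13.562671406774507 83.68232350077795
-13.761214514826463 83.61510826707924
```

Request:
arm_command(
  deltas=[
    {"dx": 0,"dy": -0.039,"dz": -0.012,"yaw": 0},
    {"dx": 0,"dy": -0.039,"dz": -0.012,"yaw": 0},
    {"dx": 0,"dy": -0.039,"dz": -0.012,"yaw": 0},
    {"dx": 0,"dy": -0.039,"dz": -0.012,"yaw": 0},
    {"dx": 0,"dy": -0.039,"dz": -0.012,"yaw": 0},
    {"dx": 0,"dy": -0.039,"dz": -0.012,"yaw": 0},
    {"dx": 0,"dy": -0.039,"dz": -0.012,"yaw": 0},
    {"dx": 0,"dy": -0.039,"dz": -0.012,"yaw": 0},
    {"dx": 0,"dy": -0.039,"dz": -0.012,"yaw": 0},
    {"dx": 0,"dy": -0.039,"dz": -0.012,"yaw": 0},
    {"dx": 0,"dy": 0,"dz": 0,"yaw": 0},
    {"dx": 0,"dy": 0,"dz": -0.0125,"yaw": 0},
    {"dx": 0,"dy": 0,"dz": -0.0125,"yaw": 0},
    {"dx": 0,"dy": 0,"dz": -0.0125,"yaw": 0},
    {"dx": 0,"dy": 0,"dz": -0.0125,"yaw": 0},
    {"dx": 0,"dy": 0,"dz": -0.0125,"yaw": 0},
    {"dx": 0,"dy": 0,"dz": -0.0125,"yaw": 0},
    {"dx": 0,"dy": 0,"dz": -0.0125,"yaw": 0},
    {"dx": 0,"dy": 0,"dz": -0.0125,"yaw": 0},
    {"dx": 0,"dy": 0,"dz": 0,"yaw": 0},
  ],
)

```text
t: 4.2
eef_pos: [608.7, -298.1, 68.5]
tcp_rot: [3.141, -0.003, 2.821]
ft_force: [0.6, 0.8, -0.1]
opening: 1.001
grip_force: 0.0
```

Request:
arm_command(
  deltas=[
    {"dx": 0,"dy": 0,"dz": 0,"yaw": 0},
    {"dx": 0,"dy": 0,"dz": 0,"yaw": 0},
    {"dx": 0,"dy": 0,"dz": 0,"yaw": 0},
    {"dx": 0,"dy": 0,"dz": 0,"yaw": 0},
    {"dx": 0,"dy": 0,"dz": 0,"yaw": 0},
    {"dx": 0,"dy": 0,"dz": 0,"yaw": 0},
    {"dx": 0,"dy": 0,"dz": 0,"yaw": 0},
    {"dx": 0,"dy": 0,"dz": 0,"yaw": 0},
  ],
  gripper=0.04,
)

```text
t: 5.0
eef_pos: [609.5, -298.6, 70.9]
tcp_rot: [-3.142, 0.001, 2.821]
ft_force: [-0.3, -1.5, 2.3]
opening: 0.605
grip_force: 29.9
```

Request:
arm_command(
  deltas=[
    {"dx": 0,"dy": 0,"dz": 0.01,"yaw": 0},
    {"dx": 0,"dy": 0,"dz": 0.02,"yaw": 0},
    {"dx": 0,"dy": 0,"dz": 0.02,"yaw": 0},
    {"dx": 0,"dy": 0,"dz": 0.02,"yaw": 0},
    {"dx": 0,"dy": 0,"dz": 0.02,"yaw": 0},
    {"dx": 0,"dy": 0,"dz": 0.02,"yaw": 0},
    {"dx": -0.0039,"dy": 0.0348,"dz": 0,"yaw": 0},
    {"dx": -0.0039,"dy": 0.0348,"dz": 0,"yaw": 0},
    {"dx": -0.0039,"dy": 0.0348,"dz": 0,"yaw": 0},
    {"dx": -0.0039,"dy": 0.0348,"dz": 0,"yaw": 0},
    {"dx": -0.0039,"dy": 0.0348,"dz": 0,"yaw": 0},
    {"dx": -0.0039,"dy": 0.0348,"dz": 0,"yaw": 0},
    {"dx": -0.0039,"dy": 0.0348,"dz": 0,"yaw": 0},
    {"dx": -0.0039,"dy": 0.0348,"dz": 0,"yaw": 0},
    {"dx": -0.0039,"dy": 0.0348,"dz": 0,"yaw": 0},
    {"dx": -0.0039,"dy": 0.0348,"dz": 0,"yaw": 0},
    {"dx": -0.0039,"dy": 0.0348,"dz": 0,"yaw": 0},
    {"dx": 0,"dy": 0,"dz": 0,"yaw": 0},
    {"dx": 0,"dy": 0,"dz": 0,"yaw": 0},
    {"dx": 0,"dy": 0,"dz": 0,"yaw": 0},
  ],
)

```text
t: 7.0
eef_pos: [566.5, 83.7, 180.8]
tcp_rot: [-3.142, 0.0, 2.82]
ft_force: [0.4, 0.4, -0.8]
opening: 0.604
grip_force: 29.9
```

Run:
```python
from h import *
a=read_camera("wrist");b=read_camera("side"); print(state()["eef_pos"],state()["ft_force"])
s=cv2.resize(b["color"][150:350,230:450],None,fx=2.18,fy=2.4)
cv2.imwrite("pics/w2.png",cv2.hconcat([cv2.resize(a["color"],(320,480)) ,s])[...,::-1])
P=cloud(b);Q=P[150:350,230:450].reshape(-1,3);Q=Q[(Q[:,2]>115)&(Q[:,2]<155)];print(len(Q),np.median(Q,0))
```

```text
[566.60082007  83.39718743 180.73146192] [ 0.15095104  1.07925535 -1.0052759 ]
300 [568.24948845  69.7672583  134.24103364]
```

View pics/w2.png

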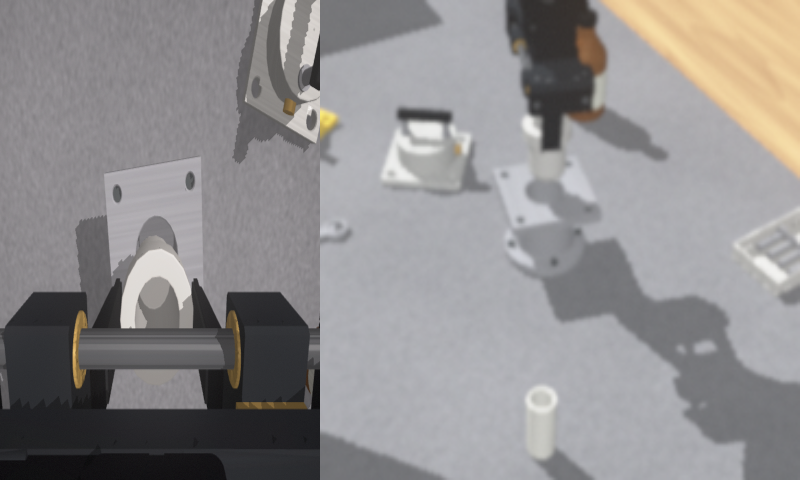

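The liner is held upright over the bore. In the left half its rim is at about (155,300), with the bore just behind it. I'll lower it now.

Request:
arm_command(
  deltas=[
    {"dx": 0,"dy": 0.0005,"dz": -0.008,"yaw": 0},
    {"dx": 0,"dy": 0,"dz": -0.008,"yaw": 0},
    {"dx": 0,"dy": 0,"dz": -0.008,"yaw": 0},
    {"dx": 0,"dy": 0,"dz": -0.008,"yaw": 0},
    {"dx": 0,"dy": 0,"dz": -0.006,"yaw": 0},
    {"dx": 0,"dy": 0,"dz": -0.006,"yaw": 0},
    {"dx": 0,"dy": 0,"dz": 0,"yaw": 0},
  ],
)

```text
t: 7.8
eef_pos: [566.1, 84.9, 135.8]
tcp_rot: [-3.141, -0.001, 2.821]
ft_force: [-0.3, -0.5, -1.7]
opening: 0.609
grip_force: 29.9
```

Request:
arm_command(
  deltas=[
    {"dx": 0,"dy": 0,"dz": -0.006,"yaw": 0},
    {"dx": 0,"dy": 0,"dz": -0.006,"yaw": 0},
    {"dx": 0,"dy": 0,"dz": -0.006,"yaw": 0},
    {"dx": 0,"dy": 0,"dz": -0.005,"yaw": 0},
    {"dx": 0,"dy": 0,"dz": -0.003,"yaw": 0},
    {"dx": 0,"dy": 0,"dz": -0.002,"yaw": 0},
    {"dx": 0,"dy": 0,"dz": -0.001,"yaw": 0},
    {"dx": 0,"dy": 0,"dz": 0,"yaw": 0},
    {"dx": 0,"dy": 0,"dz": 0,"yaw": 0},
  ],
)

```text
t: 8.7
eef_pos: [566.5, 84.8, 107.8]
tcp_rot: [3.141, 0.0, 2.821]
ft_force: [-1.0, -0.0, -1.1]
opening: 0.608
grip_force: 29.9
```

Request:
arm_command(
  deltas=[
    {"dx": 0,"dy": 0,"dz": -0.0005,"yaw": 0},
    {"dx": 0,"dy": 0,"dz": -0.0005,"yaw": 0},
    {"dx": 0,"dy": 0,"dz": 0,"yaw": 0},
  ],
)

```text
t: 9.0
eef_pos: [566.6, 84.8, 107.5]
tcp_rot: [3.141, 0.001, 2.821]
ft_force: [-3.4, 0.0, 8.4]
opening: 0.609
grip_force: 29.9
```

Request:
arm_command(
  deltas=[
    {"dx": 0,"dy": 0,"dz": 0,"yaw": 0},
    {"dx": 0,"dy": 0,"dz": 0,"yaw": 0},
    {"dx": 0,"dy": 0,"dz": 0,"yaw": 0},
    {"dx": 0,"dy": 0,"dz": 0,"yaw": 0},
    {"dx": 0,"dy": 0,"dz": 0.01,"yaw": 0},
    {"dx": 0,"dy": 0,"dz": 0.02,"yaw": 0},
    {"dx": 0,"dy": 0,"dz": 0.03,"yaw": 0},
    {"dx": 0,"dy": 0,"dz": 0.03,"yaw": 0},
    {"dx": -0.0145,"dy": -0.0258,"dz": 0,"yaw": 0},
    {"dx": -0.0145,"dy": -0.0258,"dz": 0,"yaw": 0},
    {"dx": -0.0145,"dy": -0.0258,"dz": 0,"yaw": 0},
    {"dx": -0.0145,"dy": -0.0258,"dz": 0,"yaw": 0},
    {"dx": -0.0145,"dy": -0.0258,"dz": 0,"yaw": 0},
    {"dx": -0.0145,"dy": -0.0258,"dz": 0,"yaw": 0},
    {"dx": -0.0145,"dy": -0.0258,"dz": 0,"yaw": 0},
    {"dx": -0.0145,"dy": -0.0258,"dz": 0,"yaw": 0},
    {"dx": -0.0145,"dy": -0.0258,"dz": 0,"yaw": 0},
    {"dx": -0.0145,"dy": -0.0258,"dz": 0,"yaw": 0},
    {"dx": 0,"dy": 0,"dz": 0,"yaw": 0},
  ],
  gripper=0.095,
)

```text
t: 10.9
eef_pos: [420.4, -175.2, 197.3]
tcp_rot: [-3.141, 0.001, 2.818]
ft_force: [1.0, -0.7, 0.3]
opening: 0.996
grip_force: 0.0
```

Run:
```python
from h import *
def fit(Q):  # circle of points' hull
    (x,y),r=cv2.minEnclosingCircle(Q[:,:2].astype(np.float32));return round(x,1),round(y,1),round(r,1),Q[:,2].min().round(1),np.median(Q[:,2]).round(1),len(Q)
c=read_camera("top");P=cloud(c)
Q=P.reshape(-1,3);Q=Q[(np.hypot(Q[:,0]-566.3,Q[:,1]-84.6)<35)&(Q[:,2]>93)&(Q[:,2]<112)];print("liner",fit(Q))
Q=P.reshape(-1,3);Q=Q[(np.hypot(Q[:,0]-421,Q[:,1]+173)<30)&(Q[:,2]>60)&(Q[:,2]<85)]
print("cup top",fit(Q) if len(Q)>3 else 0)
P=cloud(read_camera("side"));Q=P.reshape(-1,3);Q=Q[(np.hypot(Q[:,0]-421,Q[:,1]+173)<30)&(Q[:,2]>64)&(Q[:,2]<85)]
print("cup side",fit(Q)); print(state()["eef_pos"],state()["t"],state()["opening"])
```

```text
liner (569.7, 84.6, 31.2, np.float64(93.0), np.float64(99.8), 273)
cup top 0
cup side (421.1, -178.0, 16.2, np.float64(64.2), np.float64(70.1), 96)
[ 421.40426249 -173.50280251  197.20413766] 11.0 1.0015094589810003
```

The liner is seated: its rim is at z 99.8 and it touched down at 8 N. Next is the cup.

Request:
arm_command(
  deltas=[
    {"dx": 0,"dy": 0,"dz": -0.013,"yaw": 0},
    {"dx": 0,"dy": 0,"dz": -0.013,"yaw": 0},
    {"dx": 0,"dy": 0,"dz": -0.013,"yaw": 0},
    {"dx": 0,"dy": 0,"dz": -0.013,"yaw": 0},
    {"dx": 0,"dy": 0,"dz": -0.013,"yaw": 0},
    {"dx": 0,"dy": 0,"dz": -0.013,"yaw": 0},
    {"dx": 0,"dy": 0,"dz": -0.013,"yaw": 0},
    {"dx": 0,"dy": 0,"dz": -0.013,"yaw": 0},
    {"dx": 0,"dy": 0,"dz": -0.013,"yaw": 0},
    {"dx": 0,"dy": 0,"dz": 0,"yaw": 0},
    {"dx": 0,"dy": 0,"dz": 0,"yaw": 0},
  ],
)

```text
t: 12.1
eef_pos: [421.9, -172.6, 80.0]
tcp_rot: [3.141, -0.0, 2.822]
ft_force: [0.4, -1.1, -0.3]
opening: 1.001
grip_force: 0.0
```

Request:
arm_command(
  deltas=[
    {"dx": 0,"dy": 0,"dz": 0,"yaw": 0},
    {"dx": 0,"dy": 0,"dz": 0,"yaw": 0},
    {"dx": 0,"dy": 0,"dz": 0,"yaw": 0},
    {"dx": 0,"dy": 0,"dz": 0,"yaw": 0},
    {"dx": 0,"dy": 0,"dz": 0,"yaw": 0},
    {"dx": 0,"dy": 0,"dz": 0,"yaw": 0},
    {"dx": 0,"dy": 0,"dz": 0,"yaw": 0},
    {"dx": 0,"dy": 0,"dz": 0,"yaw": 0},
    {"dx": 0,"dy": 0,"dz": 0,"yaw": 0},
    {"dx": 0,"dy": 0,"dz": 0,"yaw": 0},
  ],
  gripper=0.02,
)

```text
t: 13.1
eef_pos: [421.4, -173.2, 79.6]
tcp_rot: [3.141, -0.0, 2.821]
ft_force: [0.3, -0.1, -0.4]
opening: 0.31
grip_force: 29.9
```

Request:
arm_command(
  deltas=[
    {"dx": 0,"dy": 0,"dz": 0.01,"yaw": 0},
    {"dx": 0,"dy": 0,"dz": 0.02,"yaw": 0},
    {"dx": 0,"dy": 0,"dz": 0.02,"yaw": 0},
    {"dx": 0,"dy": 0,"dz": 0.02,"yaw": 0},
    {"dx": 0,"dy": 0,"dz": 0.02,"yaw": 0},
    {"dx": 0,"dy": 0,"dz": 0.02,"yaw": 0},
    {"dx": 0.0145,"dy": 0.0258,"dz": 0,"yaw": 0},
    {"dx": 0.0145,"dy": 0.0258,"dz": 0,"yaw": 0},
    {"dx": 0.0145,"dy": 0.0258,"dz": 0,"yaw": 0},
    {"dx": 0.0145,"dy": 0.0258,"dz": 0,"yaw": 0},
    {"dx": 0.0145,"dy": 0.0258,"dz": 0,"yaw": 0},
    {"dx": 0.0145,"dy": 0.0258,"dz": 0,"yaw": 0},
    {"dx": 0.0145,"dy": 0.0258,"dz": 0,"yaw": 0},
    {"dx": 0.0145,"dy": 0.0258,"dz": 0,"yaw": 0},
    {"dx": 0.0145,"dy": 0.0258,"dz": 0,"yaw": 0},
    {"dx": 0.0145,"dy": 0.0258,"dz": 0,"yaw": 0},
    {"dx": 0,"dy": 0,"dz": 0,"yaw": 0},
    {"dx": 0,"dy": 0,"dz": 0,"yaw": 0},
    {"dx": 0,"dy": 0,"dz": 0,"yaw": 0},
  ],
)

```text
t: 15.0
eef_pos: [565.9, 84.2, 189.9]
tcp_rot: [-3.141, -0.0, 2.82]
ft_force: [0.5, 0.6, -0.4]
opening: 0.312
grip_force: 29.9
```

Run:
```python
from h import *
a=read_camera("wrist"); cv2.imwrite("pics/w3.png",cv2.resize(a["color"][150:450,170:470],None,fx=2,fy=2)[...,::-1]);print(state()["eef_pos"])
```

```text
[566.0040333   84.04130559 189.93196218]
```

View pics/w3.png

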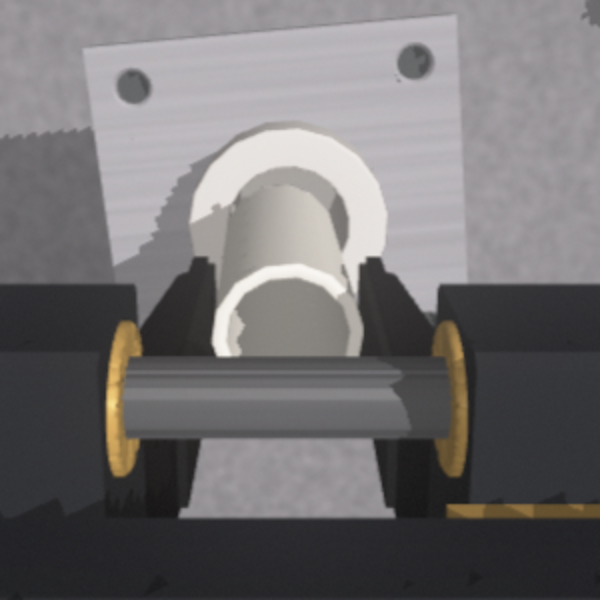

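The cup is held upright over the seated liner: its rim is at crop (288,325) and the liner's collar at (288,220), both on the same column. I'll lower it.

Request:
arm_command(
  deltas=[
    {"dx": 0,"dy": 0,"dz": -0.006,"yaw": 0},
    {"dx": 0,"dy": 0,"dz": -0.006,"yaw": 0},
    {"dx": 0,"dy": 0,"dz": -0.006,"yaw": 0},
    {"dx": 0,"dy": 0,"dz": -0.006,"yaw": 0},
    {"dx": 0,"dy": 0,"dz": -0.006,"yaw": 0},
    {"dx": 0,"dy": 0,"dz": 0,"yaw": 0},
  ],
)

```text
t: 15.65
eef_pos: [566.1, 84.8, 158.6]
tcp_rot: [-3.141, -0.002, 2.821]
ft_force: [0.2, 0.3, -0.6]
opening: 0.311
grip_force: 29.9
```

Request:
arm_command(
  deltas=[
    {"dx": 0,"dy": 0,"dz": -0.006,"yaw": 0},
    {"dx": 0,"dy": 0,"dz": -0.006,"yaw": 0},
    {"dx": 0,"dy": 0,"dz": -0.006,"yaw": 0},
    {"dx": 0,"dy": 0,"dz": -0.006,"yaw": 0},
    {"dx": 0,"dy": 0,"dz": -0.006,"yaw": 0},
    {"dx": 0,"dy": 0,"dz": -0.004,"yaw": 0},
    {"dx": 0,"dy": 0,"dz": -0.001,"yaw": 0},
    {"dx": 0,"dy": 0,"dz": 0,"yaw": 0},
    {"dx": 0,"dy": 0,"dz": 0,"yaw": 0},
  ],
)

```text
t: 16.55
eef_pos: [566.6, 84.8, 124.8]
tcp_rot: [3.141, 0.0, 2.821]
ft_force: [0.6, 0.4, -1.4]
opening: 0.31
grip_force: 29.9
```

Request:
arm_command(
  deltas=[
    {"dx": 0,"dy": 0,"dz": -0.0005,"yaw": 0},
    {"dx": 0,"dy": 0,"dz": -0.0005,"yaw": 0},
    {"dx": 0,"dy": 0,"dz": 0,"yaw": 0},
  ],
)

```text
t: 16.85
eef_pos: [566.5, 84.8, 123.7]
tcp_rot: [3.141, 0.0, 2.821]
ft_force: [-0.8, -0.0, -0.1]
opening: 0.311
grip_force: 29.9
```

Request:
arm_command(
  deltas=[
    {"dx": 0,"dy": 0,"dz": -0.0005,"yaw": 0},
    {"dx": 0,"dy": 0,"dz": -0.0003,"yaw": 0},
    {"dx": 0,"dy": 0,"dz": 0,"yaw": 0},
  ],
)

```text
t: 17.15
eef_pos: [566.8, 84.8, 123.5]
tcp_rot: [3.141, 0.001, 2.821]
ft_force: [0.0, -1.4, 5.9]
opening: 0.312
grip_force: 30.0
```

Request:
arm_command(
  deltas=[
    {"dx": 0,"dy": 0,"dz": 0,"yaw": 0},
    {"dx": 0,"dy": 0,"dz": 0,"yaw": 0},
    {"dx": 0,"dy": 0,"dz": 0,"yaw": 0},
    {"dx": 0,"dy": 0,"dz": 0,"yaw": 0},
    {"dx": 0,"dy": 0,"dz": 0,"yaw": 0},
    {"dx": 0,"dy": 0,"dz": 0.01,"yaw": 0},
    {"dx": 0,"dy": 0,"dz": 0.02,"yaw": 0},
    {"dx": 0,"dy": 0,"dz": 0.03,"yaw": 0},
    {"dx": 0,"dy": 0,"dz": 0.03,"yaw": 0},
    {"dx": -0.002,"dy": 0.0256,"dz": 0.004,"yaw": -2},
    {"dx": -0.002,"dy": 0.0256,"dz": 0.004,"yaw": -2},
    {"dx": -0.002,"dy": 0.0256,"dz": 0.004,"yaw": -2},
    {"dx": -0.002,"dy": 0.0256,"dz": 0.004,"yaw": -2},
    {"dx": -0.002,"dy": 0.0256,"dz": 0.004,"yaw": -2},
    {"dx": -0.002,"dy": 0.0256,"dz": 0.004,"yaw": -2},
    {"dx": -0.002,"dy": 0.0256,"dz": 0.004,"yaw": -2},
    {"dx": -0.002,"dy": 0.0256,"dz": 0.004,"yaw": -2},
    {"dx": 0,"dy": 0,"dz": 0,"yaw": 0},
    {"dx": 0,"dy": 0,"dz": 0,"yaw": 0},
  ],
  gripper=0.095,
)

```text
t: 19.05
eef_pos: [550.2, 289.7, 245.2]
tcp_rot: [3.141, 0.0, 2.543]
ft_force: [0.7, -0.1, 0.3]
opening: 0.994
grip_force: 0.0
```

Run:
```python
from h import *
c=read_camera("wrist"); save(c,"w4"); np.savez("w4.npz",**{k:np.array(v) for k,v in c.items()})
P=cloud(c); s=state(); print(s["t"],s["eef_pos"],s["tcp_rot"])
R=lambda Q:print(len(Q),cv2.minAreaRect(Q[:,:2].astype(np.float32)),np.median(Q,0).round(1))
Q=P.reshape(-1,3); Q=Q[np.hypot(Q[:,0]-500,Q[:,1]-310)<60]
R(Q[abs(Q[:,2]-78)<5]);R(Q[abs(Q[:,2]-44)<4])
P=cloud(read_camera("top"));Q=P.reshape(-1,3)
for a,b in((93,107),(112,128)):
    q=Q[(np.hypot(Q[:,0]-566.3,Q[:,1]-84.6)<38)&(Q[:,2]>a)&(Q[:,2]<b)];R(q)
```

```text
19.1 [550.33063518 289.12855414 245.05652821] [-3.14142863e+00  8.98435440e-05  2.54228036e+00]
2025 ((499.6606750488281, 309.4016418457031), (14.025883674621582, 75.2403564453125), 56.19621276855469) [498.5 310.2  76.8]
6611 ((499.2002258300781, 309.7091369628906), (83.82843780517578, 82.0074462890625), 56.12900924682617) [498.8 310.7  43. ]
287 ((567.9207763671875, 85.80732727050781), (55.67466354370117, 56.23405838012695), 16.43760871887207) [566.   86.4 100. ]
47 ((566.0797119140625, 84.66290283203125), (24.930156707763672, 29.321224212646484), 87.38660430908203) [564.8  83.9 116.6]
```

View pics/w4.png

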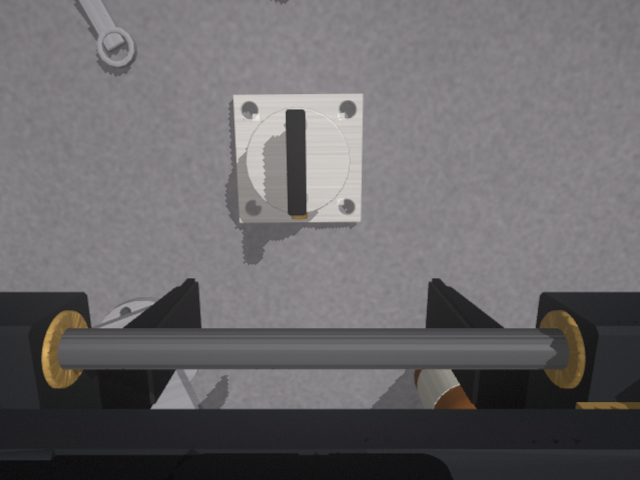

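The wrist view shows the head squared to the gripper, with its handle from (296,110) to (296,213). Liner and cup look seated, with rims at z 100 and about 117. Next I move over the handle, grip it and lift slightly.

Request:
arm_command(
  deltas=[
    {"dx": -0.0127,"dy": 0.005,"dz": 0,"yaw": 0.12},
    {"dx": -0.0127,"dy": 0.005,"dz": 0,"yaw": 0.13},
    {"dx": -0.0126,"dy": 0.005,"dz": 0,"yaw": 0.12},
    {"dx": -0.0126,"dy": 0.005,"dz": 0,"yaw": 0.13},
    {"dx": 0,"dy": 0,"dz": -0.0165,"yaw": 0},
    {"dx": 0,"dy": 0,"dz": -0.0165,"yaw": 0},
    {"dx": 0,"dy": 0,"dz": -0.0165,"yaw": 0},
    {"dx": 0,"dy": 0,"dz": -0.0165,"yaw": 0},
    {"dx": 0,"dy": 0,"dz": -0.0165,"yaw": 0},
    {"dx": 0,"dy": 0,"dz": -0.0165,"yaw": 0},
    {"dx": 0,"dy": 0,"dz": -0.0165,"yaw": 0},
    {"dx": 0,"dy": 0,"dz": -0.0165,"yaw": 0},
    {"dx": 0,"dy": 0,"dz": -0.0165,"yaw": 0},
    {"dx": 0,"dy": 0,"dz": -0.0165,"yaw": 0},
    {"dx": 0,"dy": 0,"dz": -0.007,"yaw": 0},
    {"dx": 0,"dy": 0,"dz": 0,"yaw": 0},
    {"dx": 0,"dy": 0,"dz": 0,"yaw": 0},
  ],
)

```text
t: 20.85
eef_pos: [499.8, 309.9, 73.5]
tcp_rot: [3.141, 0.0, 2.551]
ft_force: [0.1, 0.2, -0.0]
opening: 0.996
grip_force: 0.0
```

Request:
arm_command(
  deltas=[
    {"dx": 0,"dy": 0,"dz": 0,"yaw": 0},
    {"dx": 0,"dy": 0,"dz": 0,"yaw": 0},
    {"dx": 0,"dy": 0,"dz": 0,"yaw": 0},
    {"dx": 0,"dy": 0,"dz": 0,"yaw": 0},
    {"dx": 0,"dy": 0,"dz": 0,"yaw": 0},
    {"dx": 0,"dy": 0,"dz": 0,"yaw": 0},
    {"dx": 0,"dy": 0,"dz": 0,"yaw": 0},
    {"dx": 0,"dy": 0,"dz": 0,"yaw": 0},
    {"dx": 0,"dy": 0,"dz": 0,"yaw": 0},
    {"dx": 0,"dy": 0,"dz": 0,"yaw": 0},
    {"dx": 0,"dy": 0,"dz": 0,"yaw": 0},
    {"dx": 0,"dy": 0,"dz": 0,"yaw": 0},
  ],
  gripper=0.005,
)

```text
t: 22.05
eef_pos: [499.8, 309.6, 72.8]
tcp_rot: [-3.142, -0.0, 2.55]
ft_force: [0.3, -1.3, 0.0]
opening: 0.143
grip_force: 30.0
```

Request:
arm_command(
  deltas=[
    {"dx": 0,"dy": 0,"dz": 0.005,"yaw": 0},
    {"dx": 0,"dy": 0,"dz": 0.01,"yaw": 0},
    {"dx": 0,"dy": 0,"dz": 0.015,"yaw": 0},
    {"dx": 0,"dy": 0,"dz": 0.02,"yaw": 0},
    {"dx": 0,"dy": 0,"dz": 0.02,"yaw": 0},
    {"dx": 0,"dy": 0,"dz": 0.02,"yaw": 0},
    {"dx": 0,"dy": 0,"dz": 0.02,"yaw": 0},
    {"dx": 0,"dy": 0,"dz": 0.015,"yaw": 0},
    {"dx": 0,"dy": 0,"dz": 0.01,"yaw": 0},
    {"dx": 0,"dy": 0,"dz": 0.005,"yaw": 0},
    {"dx": 0,"dy": 0,"dz": 0,"yaw": 0},
    {"dx": 0,"dy": 0,"dz": 0,"yaw": 0},
  ],
)

```text
t: 23.25
eef_pos: [499.6, 309.5, 212.3]
tcp_rot: [-3.141, -0.001, 2.55]
ft_force: [0.3, -0.5, -4.0]
opening: 0.147
grip_force: 30.0
```

```bash
cat >> h.py <<'E'
def lsq_plane(Q):
    for _ in range(4):
        A=np.c_[Q[:,:2]-Q[:,:2].mean(0),np.ones(len(Q))];k=np.linalg.lstsq(A,Q[:,2],rcond=None)[0];r=Q[:,2]-A@k;Q=Q[abs(r)<max(2*r.std(),.5)]
    return k,r.std(),len(Q),Q.mean(0)
E
python3 - <<'E'
from h import *
s=state();print(s["t"],s["eef_pos"],s["tcp_rot"],s["moment"])
x,y=s["eef_pos"][:2];b=s["eef_pos"][2]-72
for n in("side","top","wrist"):
    c=read_camera(n);P=cloud(c);Q=P.reshape(-1,3);Q=Q[np.hypot(Q[:,0]-x,Q[:,1]-y)<80]
    q=Q[(abs(Q[:,2]-b-10)<9)]
    if len(q)>30: print(n,"plate",lsq_plane(q),cv2.minAreaRect(q[:,:2].astype(np.float32)))
    save(c,"g_"+n)
E
```

```text
23.25 [499.59192436 309.51164141 212.26224938] [-3.14078159e+00 -5.39717485e-04  2.55026154e+00] [-0.08233779 -0.01133721 -0.01582899]
side plate (array([-1.99112241e-03,  1.47189691e-03,  1.46549839e+02]), np.float64(1.7994815030855216), 345, array([489.67558381, 282.80329239, 146.59406048])) ((498.10028076171875, 305.02301025390625), (115.35196685791016, 111.10284423828125), 56.00974655151367)
top plate (array([2.97630954e-03, 2.04013708e-02, 1.48919178e+02]), np.float64(2.2144278329852383), 83, array([517.62044807, 258.59201679, 148.92389271])) ((515.318359375, 254.60360717773438), (75.83758544921875, 38.61686325073242), 15.479090690612793)
wrist plate (array([-1.84454622e-03,  1.72857219e-05,  1.48269157e+02]), np.float64(0.5424614540178816), 10770, array([470.13358336, 329.18194741, 148.27083188])) ((480.3419494628906, 322.3863525390625), (110.51404571533203, 63.61529541015625), 56.11746597290039)
```

Request:
arm_command(
  deltas=[
    {"dx": 0.002,"dy": -0.007,"dz": 0,"yaw": 0.6},
    {"dx": 0.004,"dy": -0.0135,"dz": 0,"yaw": 1.2},
    {"dx": 0.006,"dy": -0.02,"dz": 0,"yaw": 2},
    {"dx": 0.007,"dy": -0.024,"dz": 0,"yaw": 2.2},
    {"dx": 0.007,"dy": -0.024,"dz": 0,"yaw": 2.2},
    {"dx": 0.007,"dy": -0.024,"dz": 0,"yaw": 2.2},
    {"dx": 0.007,"dy": -0.024,"dz": 0,"yaw": 2.2},
    {"dx": 0.007,"dy": -0.024,"dz": 0,"yaw": 2.2},
    {"dx": 0.007,"dy": -0.024,"dz": 0,"yaw": 2.2},
    {"dx": 0.006,"dy": -0.02,"dz": 0,"yaw": 2},
    {"dx": 0.004,"dy": -0.0135,"dz": 0,"yaw": 1.1},
    {"dx": 0.0025,"dy": -0.007,"dz": 0,"yaw": 0.4},
    {"dx": 0,"dy": 0,"dz": 0,"yaw": 0},
    {"dx": 0,"dy": 0,"dz": 0,"yaw": 0},
    {"dx": 0,"dy": 0,"dz": 0,"yaw": 0},
  ],
)

```text
t: 24.9
eef_pos: [566.1, 85.2, 212.8]
tcp_rot: [3.141, -0.0, 2.908]
ft_force: [0.0, 0.6, -3.8]
opening: 0.141
grip_force: 30.0
```

Run:
```python
from h import *
s=state();print(s["t"],s["eef_pos"],s["tcp_rot"],s["moment"])
x,y=s["eef_pos"][:2];b=s["eef_pos"][2]-72
R=lambda q:cv2.minAreaRect(q[:,:2].astype(np.float32))
for n in("side","top","wrist"):
    c=read_camera(n);P=cloud(c);Q=P.reshape(-1,3);Q=Q[np.hypot(Q[:,0]-x,Q[:,1]-y)<85]
    for nm,h,t in(("plate",b+10,8),("flange",84,6)):
        q=Q[abs(Q[:,2]-h)<t]
        if len(q)>30:
            k=lsq_plane(q); print(n,nm,k[0].round(4),len(q),R(q))
    save(c,"h_"+n)
a=cv2.imread("pics/h_wrist.png")[100:420,140:500];b=cv2.imread("pics/h_side.png")[150:310,260:410]
cv2.imwrite("pics/h.png",cv2.hconcat([cv2.resize(a,(450,400)),cv2.resize(b,(350,400))]))
```

```text
24.9 [566.14101864  85.24055432 212.84932282] [ 3.14145291e+00 -1.42552670e-04  2.90849115e+00] [0.05812352 0.00313529 0.0230005 ]
side plate [-1.900000e-03  2.000000e-04  1.474238e+02] 578 ((566.7003173828125, 82.74364471435547), (112.95068359375, 112.21104431152344), 76.46037292480469)
side flange [5.00000e-04 1.50000e-03 8.16255e+01] 653 ((565.538330078125, 80.38706970214844), (113.00720977783203, 109.91360473632812), 76.63788604736328)
wrist plate [-3.000000e-04  8.000000e-04  1.490333e+02] 12514 ((543.75439453125, 91.10310363769531), (110.54967498779297, 63.57018280029297), 76.67899322509766)
wrist flange [1.30000e-03 7.00000e-04 8.30129e+01] 1396 ((526.1538696289062, 93.51564025878906), (110.05159759521484, 27.663066864013672), 76.68255615234375)
```

View pics/h.png

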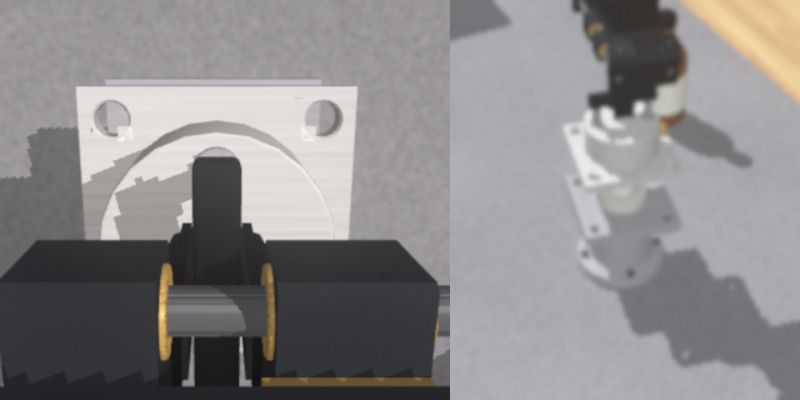

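The held head is level and its yaw matches the flange (76.68° for both). It sits about 1.5 mm off along the flange's x, so I correct that and descend.

Request:
arm_command(
  deltas=[
    {"dx": -0.0003,"dy": -0.0014,"dz": 0,"yaw": 0},
    {"dx": 0,"dy": 0,"dz": 0,"yaw": 0},
    {"dx": 0,"dy": 0,"dz": -0.003,"yaw": 0},
    {"dx": 0,"dy": 0,"dz": -0.005,"yaw": 0},
    {"dx": 0,"dy": 0,"dz": -0.005,"yaw": 0},
    {"dx": 0,"dy": 0,"dz": -0.005,"yaw": 0},
    {"dx": 0,"dy": 0,"dz": -0.005,"yaw": 0},
    {"dx": 0,"dy": 0,"dz": -0.005,"yaw": 0},
    {"dx": 0,"dy": 0,"dz": -0.005,"yaw": 0},
    {"dx": 0,"dy": 0,"dz": -0.004,"yaw": 0},
    {"dx": 0,"dy": 0,"dz": -0.003,"yaw": 0},
    {"dx": 0,"dy": 0,"dz": -0.001,"yaw": 0},
    {"dx": 0,"dy": 0,"dz": 0,"yaw": 0},
    {"dx": 0,"dy": 0,"dz": 0,"yaw": 0},
    {"dx": 0,"dy": 0,"dz": 0,"yaw": 0},
  ],
)

```text
t: 26.55
eef_pos: [566.1, 83.2, 172.1]
tcp_rot: [3.141, 0.0, 2.908]
ft_force: [0.3, 0.2, -4.4]
opening: 0.145
grip_force: 30.0
```

```bash
cat > chk.py <<'E'
from h import *
s=state();print(s["t"],s["eef_pos"],s["tcp_rot"],s["ft_force"])
x,y=s["eef_pos"][:2];b=s["eef_pos"][2]-72
a=np.radians(76.68);u=np.array([np.cos(a),np.sin(a)]);v=np.array([-u[1],u[0]])
for n in("side","wrist"):
    c=read_camera(n);P=cloud(c);Q=P.reshape(-1,3);Q=Q[np.hypot(Q[:,0]-x,Q[:,1]-y)<85]
    for nm,h,t in(("plate",b+10,3.5),("flange",84,3.5)):
        q=Q[abs(Q[:,2]-h)<t]
        if len(q)>30:
            U=q[:,:2]@u;V=q[:,:2]@v
            print(n,nm,np.median(q[:,2]).round(1),len(q),"u",np.percentile(U,[.3,99.7]).round(1),"v",np.percentile(V,[.3,99.7]).round(1),cv2.minAreaRect(q[:,:2].astype(np.float32))[2])
    save(c,"i_"+n)
a=cv2.imread("pics/i_wrist.png")[100:300,170:470];b=cv2.imread("pics/i_side.png")[170:290,280:380]
cv2.imwrite("pics/i.png",cv2.hconcat([cv2.resize(a,(480,400)),cv2.resize(b,(320,400))]))
E
python3 chk.py
```

```text
26.55 [566.13679231  83.23013896 172.05145133] [3.14141766e+00 3.42483169e-04 2.90805898e+00] [ 0.29513024  0.19076458 -4.42008837]
side plate 107.8 282 u [153.1 264.3] v [-586.3 -477.6] 75.29376983642578
side flange 82.1 199 u [152.4 263.9] v [-584.8 -476.9] 76.83200073242188
wrist plate 108.2 11985 u [157.1 266.8] v [-539.4 -477.1] 76.67117309570312
wrist flange 82.8 1088 u [157.8 266.1] v [-498.9 -476.5] 76.62712860107422
```

View pics/i.png

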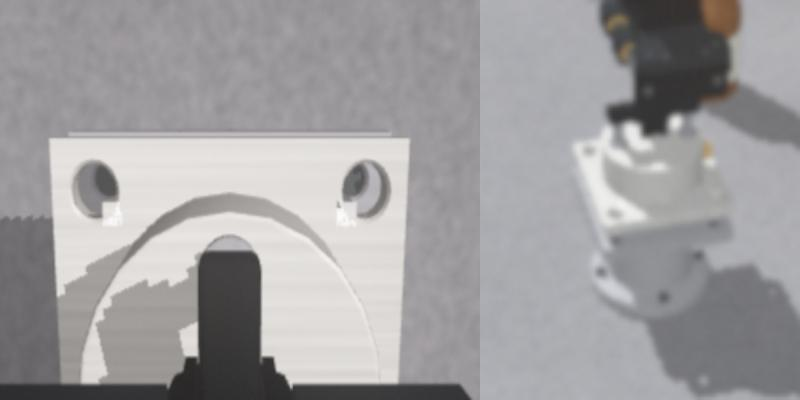

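The head now sits within about 0.6 mm of the flange, level, and its underside is about 14 mm above it. In the picture the threaded holes show through the bolt holes at (97,190) and (365,190). I lower it 4 mm and let it settle.

Request:
arm_command(
  deltas=[
    {"dx": 0,"dy": 0,"dz": -0.001,"yaw": 0},
    {"dx": 0,"dy": 0,"dz": -0.001,"yaw": 0},
    {"dx": 0,"dy": 0,"dz": -0.001,"yaw": 0},
    {"dx": 0,"dy": 0,"dz": -0.001,"yaw": 0},
    {"dx": 0,"dy": 0,"dz": 0,"yaw": 0},
    {"dx": 0,"dy": 0,"dz": 0,"yaw": 0},
    {"dx": 0,"dy": 0,"dz": 0,"yaw": 0},
    {"dx": 0,"dy": 0,"dz": 0,"yaw": 0},
    {"dx": 0,"dy": 0,"dz": 0,"yaw": 0},
    {"dx": 0,"dy": 0,"dz": 0,"yaw": 0},
  ],
)

```text
t: 27.65
eef_pos: [566.1, 83.2, 167.9]
tcp_rot: [3.141, 0.0, 2.908]
ft_force: [-0.8, -0.4, -4.6]
opening: 0.142
grip_force: 30.0
```

```bash
python3 chk.py && python3 -c "
from cell import job_done
print(job_done())"
```

```text
27.65 [566.06800987  83.23949472 167.89143944] [3.14149123e+00 4.55944061e-05 2.90806766e+00] [-0.77026885 -0.41539282 -4.57160952]
side plate 103.8 279 u [152.6 260.8] v [-587.4 -477.6] 76.05429077148438
side flange 82.0 148 u [152.6 262.5] v [-584.7 -476.9] 77.13345336914062
wrist plate 104.1 11976 u [157.  266.8] v [-539.3 -477. ] 76.6045913696289
wrist flange 82.9 951 u [158.1 266.5] v [-498.3 -476.6] 76.60990905761719
the job is handed in; nothing more can be done
None
```

I handed the job in at about 28 s of the 72 s allowed: liner seated, cup standing in it, and the head held level about 1 cm above the flange, with its holes within about 1 mm of the threads by camera; the interface returned no verdict.

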